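Cure the rocking corner of the decorating turntable

TASK

The turntable's base plate rocks at one corner: press down on its corners with the fingertips until you find the one that sinks, then push that corner's shim in along its rail until its upright tab lies flat against the plate's edge. Finish while holding: press down firmly on that same corner again, to show that it no longer sinks, and stay there pressing. Pick nothing up, and leave the other three shims, the plate, the bowl and the things standing around where they are.

Things in the scene. Friction and masses are not known exactly. Their poses are not given: they have to be found in the camera images.
- plate: The turntable's grey steel base plate, loose, about 5.5 kg with the low turntable on it (disc 150 mm across, top 53 mm above the plate's underside, turns freely): 220 mm (x) by 280 mm (y), 10 mm thick. Origin: centre of its underside, level, 36 mm above the bench (top face at 46 mm). x points away from the robot, y to its left, within about 0.15 rad.
- bearers: Two dark steel rails, fixed, on which the plate stands; axes as the plate's, origin on the bench under its centre. Each is 56 mm wide, 450 mm long along y, centre lines at x = -80 and +80 mm, top 30 mm above the bench. Hidden between rail and plate: a fixed steel packing disc, 28 mm across, 6 mm thick, under each of three press points; at the fourth it is lost.
- corner_front_left (a point): Press point on the plate's top face at its near left corner (seen from the robot), 30 mm in from both edges, straight above that corner's support. A firm corner does not sink under a press; the rocking one tips down at 6 to 9 N, stops about 4.5 mm lower when the plate's edge meets the rail, and comes back up when let go. About 15 N tells them apart; they look alike.
- corner_front_right (a point): Press point on the plate's top face at its near right corner (seen from the robot), 30 mm in from both edges, straight above that corner's support. A firm corner does not sink under a press; the rocking one tips down at 6 to 9 N, stops about 4.5 mm lower when the plate's edge meets the rail, and comes back up when let go. About 15 N tells them apart; they look alike.
- corner_back_left (a point): Press point on the plate's top face at its far left corner (seen from the robot), 30 mm in from both edges, straight above that corner's support. A firm corner does not sink under a press; the rocking one tips down at 6 to 9 N, stops about 4.5 mm lower when the plate's edge meets the rail, and comes back up when let go. About 15 N tells them apart; they look alike.
- corner_back_right (a point): Press point on the plate's top face at its far right corner (seen from the robot), 30 mm in from both edges, straight above that corner's support. A firm corner does not sink under a press; the rocking one tips down at 6 to 9 N, stops about 4.5 mm lower when the plate's edge meets the rail, and comes back up when let go. About 15 N tells them apart; they look alike.
- shim_front_left: The near left corner's loose steel shim on the rail's left end: a flat plate 46 mm wide, 5.5 thick, 48 long, thinner at the tip, with an upright tab (46 wide, 6 thick, 26 tall) at its outer end, between 4 mm lips. Origin: underside, centre of the tab's inner face; x: the way it goes in. Tip starts 8-18 mm outside the plate; slides in 56-66 mm at under 2 N; a packing disc stops it 16 mm in.
- shim_front_right: The near right corner's loose steel shim on the rail's right end: a flat plate 46 mm wide, 5.5 thick, 48 long, thinner at the tip, with an upright tab (46 wide, 6 thick, 26 tall) at its outer end, between 4 mm lips. Origin: underside, centre of the tab's inner face; x: the way it goes in. Tip starts 8-18 mm outside the plate; slides in 56-66 mm at under 2 N; a packing disc stops it 16 mm in.
- shim_back_left: The far left corner's loose steel shim on the rail's left end: a flat plate 46 mm wide, 5.5 thick, 48 long, thinner at the tip, with an upright tab (46 wide, 6 thick, 26 tall) at its outer end, between 4 mm lips. Origin: underside, centre of the tab's inner face; x: the way it goes in. Tip starts 8-18 mm outside the plate; slides in 56-66 mm at under 2 N; a packing disc stops it 16 mm in.
- shim_back_right: The far right corner's loose steel shim on the rail's right end: a flat plate 46 mm wide, 5.5 thick, 48 long, thinner at the tip, with an upright tab (46 wide, 6 thick, 26 tall) at its outer end, between 4 mm lips. Origin: underside, centre of the tab's inner face; x: the way it goes in. Tip starts 8-18 mm outside the plate; slides in 56-66 mm at under 2 N; a packing disc stops it 16 mm in.
- bowl: White bowl, 116 mm across, 50 mm tall, standing loose on the turntable (foot 89 mm above the bench). Origin: centre of its foot. Not to be disturbed.
- bottle: Clear bottle, 60 mm across, 170 mm tall, on the bench. Origin: centre of its underside. Not to be disturbed.
- brush_pot: Terracotta pot, 76 mm across, 90 mm tall, with brushes up to 205 mm. Origin: centre of its underside. Not to be disturbed.
- glaze_jar: Amber glass jar with a dark cap, 64 mm across, 75 mm tall, on the bench beyond the plate. Origin: centre of its underside. Not to be disturbed.
There are look-alikes about, which are no part of the job. Leave any brown or pink look-alike of the shim_back_right alone.

How it is judged:
By the outcome, as a careful person would: the job done as asked, in the order asked, and still so for the second after the job is handed in, while the arm keeps its last pose, push and grip.
It also fails if it takes over 72 s, if anything falls off the work surface, if the arm or the gripper's body presses on something with over 40 N, if the wrist force passes 120 N, or if a joint passes its speed limit or range.

ROBOT

A 6-joint arm with a two-finger parallel gripper is mounted at the origin on the work surface. World frame = base frame: x ahead of the robot, y to its left, z up, the work surface at z = 0. Lengths are in m, angles in rad, forces in N, time in s.
With the tool pointing down it reaches from about 0.425 to 0.95 m from the base axis. Payload 14.7 kg.
Tool frame: the origin (TCP) lies between the finger pads; the fingertips stand 19 mm ahead of it and the grasp point (between the pads) is the TCP; z points along the fingers, y is the line along which they close (so a half turn about z gives the same grasp; the last joint's range is limited). The gripper opens to 85 mm and grips with 20 to 120 N. Pads are 22 mm wide; open, the fingers measure 114 mm over their backs; the gripper's body (76 mm by 85 mm) begins 54 mm behind the grasp point. The pads swing forward as they close: fully open they stand 13 mm farther back than shut.
Start: joints at [1.167, 0.48, 1.596, -0, 1.065, -0.047], TCP at [0.227, 0.609, 0.25] pointing down, gripper open.
Joint ranges: [-2.75, 2.75], [-0.82, 2.05], [0.23, 2.67], [-1.56, 4.7], [0.09, 2.69], [-2.92, 2.92]. Speed limits (rad/s): [1.89, 1.89, 2.39, 3.01, 3.01, 3.01].

INTERFACE

Orientations are given as a rotation vector (axis times angle).
In Python, from bench import telemetry, viewer, env gives the robot as it stands.
- The arm moves only by the tool send_rows, never from a script. Its argument "series" is a list of rows, each an object with "claw": the opening, from 0 (shut) to 1 (fully open); "offset": the shift along the tool's x, y, z in cm, a list of three; "twist": the turn about the tool's z in rad. A call has 1 to 5 rows; each row is the pose to reach, as a shift and turn from the pose commanded when the call began, along the tool's axes at that moment; what a row does not reach only later rows make up. A row lasts 1/8 s, in which the tool goes at most 62.5 mm and 10.7 degrees, less where a joint would pass 70% of its speed; a pose out of reach is approached as far as the arm can. A call with a gripper value outside its range is refused whole. The fingers move at their own pace and stop on an object; the grip force is fixed at half the most. Time passes only in rows, so rows that repeat a pose let the fingers close. It gives the time, the measured TCP pose, the force, the opening and the grip force at its end, in the units of the state.
- telemetry.sense(): the state, without advancing time (a new reading comes with each control period).
- viewer.grab_frame(name): name is "scene" or "top" or "wrist"; returns a dict with "pixels" (480x640x3 uint8, blue, green, red), "range_z" (480x640 float32, m along the optical axis (not along the pixel's ray), 0 where there is no reading), "intrinsics" (3x3 intrinsics, pixels), "k1" (the pictures are not rectified: a ray, as slopes to the right and down, at radius r is drawn at 1 + k1 r^2 times it, then the intrinsics apply), "R" (3x3) and "t" (3): a world point X has camera coordinates R X + t. Camera axes: x right, y down, z forward; pixel columns grow to the right and rows downward; lengths in m; the calibration is good to about 2 mm. A picture is of the moment at which its call begins.
- env.hand_in(): hands the job in; it is judged then, once.
The state is a dict: "t": time; "joints": joint angles; "qd": joint speeds; "effort": joint torques, N m; "ee_pos": TCP position; "orientation": TCP orientation; "wrist_force": force on the tool from outside, world axes, zero at the start; "wrist_torque": the same for the moment, N m; "width": finger opening in m; "grip_force": force on a finger pad.
Only numpy, scipy, OpenCV 4.12 (cv2) and the standard library are available. Lean on these libraries where they do the work, as an engineer would, in place of code of your own. Each camera call takes 0.05 s, during which the arm holds its last target. There are 200 camera calls.

## Working session

There is one attempt and no reset: what is moved stays moved. The work goes in short steps, Python scripts to look and compute and a tool call to move; the robot and the scene stay as the last step left them, time stands still between calls to the robot, and variables do not carry over. Pictures are saved under pics/ and viewed, at most 10 in all, crops included, and the job is handed in when it is done.

Besides the shell and the picture viewer there is one more tool, called after ">>>" by a JSON object that holds its "method" and its "body". send_rows: Moves the arm, as the interface text tells. Its arguments: {"type":"object","properties":{"series":{"type":"array","items":{"type":"object","properties":{"claw":{"type":"number"},"offset":{"type":"array","items":{"type":"number"}},"twist":{"type":"number"}}}}},"required":["series"]}

```bash
mkdir -p pics
cat > h.py <<'E'
import numpy as np, cv2
from bench import telemetry, viewer, env
def grab(n):
    f=viewer.grab_frame(n); np.savez('pics/'+n+'.npz',**{k:np.asarray(v) for k,v in f.items()}); return f
def load(n): return dict(np.load('pics/'+n+'.npz'))
def world(f,u,v,z=None):
    K=f['intrinsics'];p=np.array([(u-K[0,2])/K[0,0],(v-K[1,2])/K[1,1]]);s=p.copy()
    for _ in range(20): s=p/(1+float(f['k1'])*(s@s))
    d=f['R'].T@np.array([s[0],s[1],1]);c=-f['R'].T@f['t']
    if z is None:
        return c+d*np.median(f['range_z'][v-1:v+2,u-1:u+2])
    return c+d*(z-c[2])/d[2]
E
python3 - <<'E'
from h import *
for n in('top','scene'):
    f=grab(n);cv2.imwrite(f'pics/{n}1.png',f['pixels'])
s=telemetry.sense();print(s)
E
```

```text
{'t': 0.1, 'joints': array([ 1.16739998e+00,  4.80754519e-01,  1.59678014e+00,  7.17779628e-06,
        1.06513330e+00, -4.66098085e-02]), 'qd': array([ 0.00047202, -0.0010613 , -0.00217236,  0.00132164, -0.00037376,
       -0.00011265]), 'effort': array([ 2.24333030e-04, -9.52259874e+01, -4.31037354e+01, -7.81604831e-05,
        5.43612958e-03,  3.41227565e-05]), 'ee_pos': array([0.22687233, 0.60875723, 0.2497575 ]), 'orientation': array([-5.57432765e-01, -3.09149230e+00,  1.64418658e-03]), 'wrist_force': array([-0.5258426 ,  0.13407975,  0.47637189]), 'wrist_torque': array([-0.00107763, -0.00711744, -0.11501924]), 'grip_force': 0.0, 'width': 0.08530031109018396}
```

View pics/top1.png

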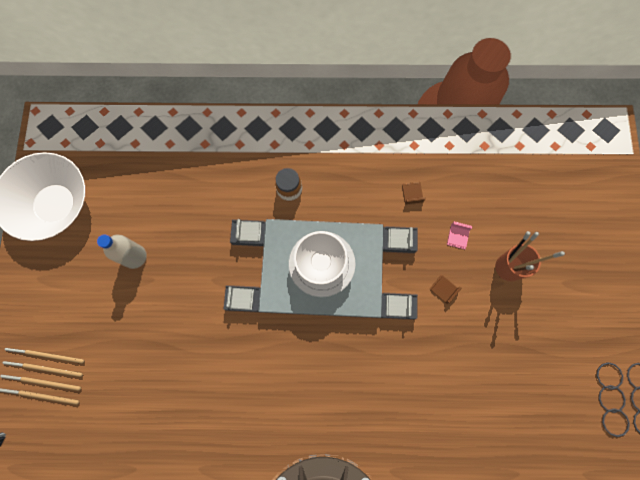

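View pics/scene1.png

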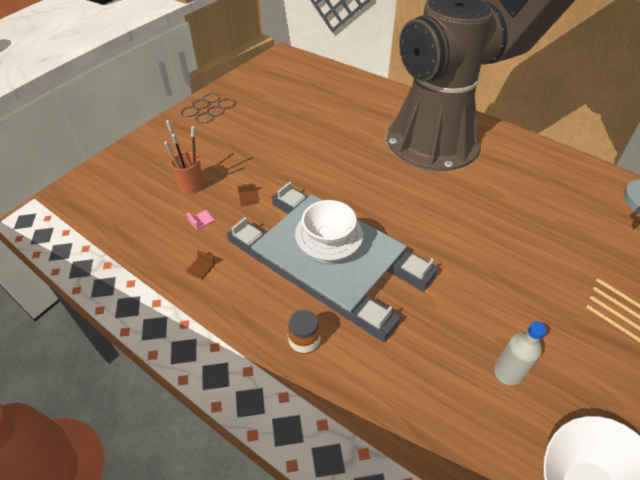

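The top view shows the plate with corners at about (265,221), (383,224), (381,317) and (260,311). The grey shims sit on the rail ends at (249,231), (400,239), (241,298) and (398,306). The brown look-alikes at (413,193) and (445,290) and the pink one at (459,235) lie loose on the bench, so I'll leave them alone.

Run:
```python
from h import *
f=load('top');c=f['pixels'][205:335,215:435]
cv2.imwrite('pics/crop1.png',cv2.resize(c,None,fx=3.6,fy=3.6,interpolation=cv2.INTER_CUBIC))
for n,u,v in(('fl',265,222),('fr',383,224),('br',381,316),('bl',261,311)):print(n,world(f,u,v,.046))
for u,v in((275,230),(374,234),(372,307),(271,304),(288,182),(322,262),(515,262)):print(u,v,world(f,u,v))
```

```text
fl [0.66568077 0.1414583  0.046     ]
fr [ 0.66301127 -0.13977514  0.046     ]
br [ 0.44609737 -0.13123528  0.046     ]
bl [0.45490665 0.14241276 0.046     ]
275 230 [0.64639559 0.11703053 0.04512153]
374 234 [ 0.63826116 -0.11801819  0.04614894]
372 307 [ 0.46618148 -0.11096929  0.04686571]
271 304 [0.47104048 0.12017805 0.04573931]
288 182 [0.75657052 0.08675273 0.07454983]
322 262 [0.56027433 0.00367474 0.09637085]
515 262 [ 0.58136675 -0.46039359  0.00656906]
```

View pics/crop1.png

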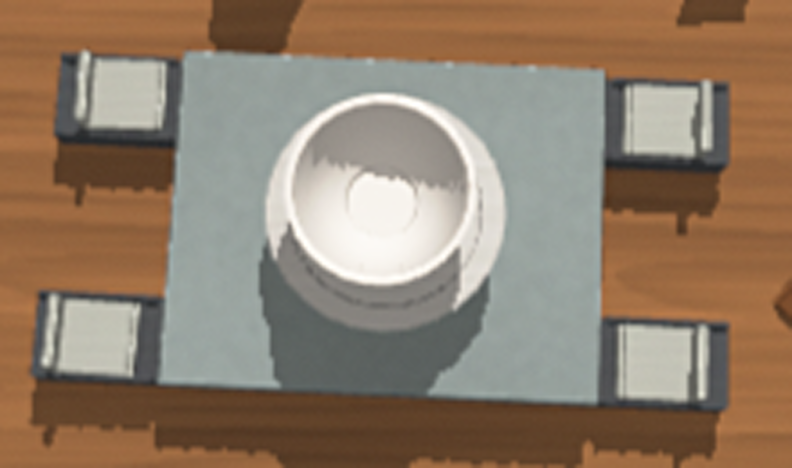

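The crop shows the plate corners at crop pixels (183,52), (605,70), (598,405) and (160,383). The shim tabs are the bright strips at the outer ends: (84,90), (706,115), (49,330) and (703,348).

Run:
```python
from h import *
from scipy.optimize import least_squares
f=load('top')
W=lambda a,b,z:world(f,a/3.6+215-.36,b/3.6+205-.36,z)
P=np.array([W(a,b,.046)[:2] for a,b in((183,52),(605,70),(598,405),(160,383))])
L=np.array([[.11,.14],[.11,-.14],[-.11,-.14],[-.11,.14]])
def T(q,l):
    c,s=np.cos(q[2]),np.sin(q[2]);return l@np.array([[c,s],[-s,c]])+q[:2]
r=least_squares(lambda q:(T(q,L)-P).ravel(),[.55,0,0]);q=r.x
print(q,r.fun*1e3)
print('press',T(q,np.sign(L)*[.08,.11]))
for n,a,b in(('bl',80,90),('br',711,115),('fl',44,330),('fr',708,348)):
    p=W(a,b,.056)[:2]; c,s=np.cos(q[2]),np.sin(q[2]); d=p-q[:2]; print(n,p,'plateframe',[c*d[0]+s*d[1],-s*d[0]+c*d[1]])
print([world(f,u,v) for u,v in((125,250),(322,262),(288,182))])
from scipy.spatial.transform import Rotation as R
s=telemetry.sense();print(R.from_rotvec(s['orientation']).as_matrix().round(3))
```

```text
[ 0.55850944  0.00442973 -0.03647216] [ 0.63001886 -0.27989992  0.53406576 -0.44068655 -0.04805435 -0.84169568
 -1.11603027  1.56228216]
press [[ 0.64246728  0.11143945]
 [ 0.63444518 -0.10841425]
 [ 0.47455159 -0.10257999]
 [ 0.48257369  0.1172737 ]]
bl [0.64372337 0.20565517] plateframe [np.float64(0.07781976287812824), np.float64(0.2041988700131851)]
br [ 0.63027417 -0.20625167] plateframe [np.float64(0.07939930612988151), np.float64(-0.20792444926898979)]
fl [0.48661127 0.22021849] plateframe [np.float64(-0.07971888776430369), np.float64(0.21302355981715362)]
fr [ 0.47899904 -0.19944599] plateframe [np.float64(-0.07202337775512829), np.float64(-0.20663941002554972)]
[array([0.58019578, 0.43856645, 0.11433491]), array([0.56027433, 0.00367474, 0.09637085]), array([0.75657052, 0.08675273, 0.07454983])]
[[-0.937  0.349 -0.   ]
 [ 0.349  0.937 -0.001]
 [ 0.    -0.001 -1.   ]]
```

>>> {"method": "send_rows", "body": {"series": [{"claw":0,"offset":[-4.1,-3.7,0],"twist":-0.08},{"claw":0,"offset":[-8.2,-7.4,0],"twist":-0.16},{"claw":0,"offset":[-12.3,-11.1,0],"twist":-0.24},{"claw":0,"offset":[-16.5,-14.8,0],"twist":-0.32},{"claw":0,"offset":[-20.6,-18.6,0],"twist":-0.32}]}}

```text
t: 0.72
ee_pos: [0.3556, 0.3612, 0.2502]
orientation: [-0.055, -3.141, 0.0]
wrist_force: [1.6, -0.4, -0.2]
width: -0.0001
grip_force: 0.0
```

>>> {"method": "send_rows", "body": {"series": [{"claw":0,"offset":[-2.8,-5,0]},{"claw":0,"offset":[-5.6,-9.8,0]},{"claw":0,"offset":[-8.4,-14.6,0]},{"claw":0,"offset":[-11.2,-19.3,3]},{"claw":0,"offset":[-13.6,-23.9,5]}]}}

```text
schema error: expected keys claw, offset, twist
```

>>> {"method": "send_rows", "body": {"series": [{"claw":0,"offset":[0,0,4]},{"claw":0,"offset":[0,0,8]},{"claw":0,"offset":[0,0,11]},{"claw":0,"offset":[0,0,12]},{"claw":0,"offset":[0,0,12]}]}}

```text
schema error: expected keys claw, offset, twist
```

Run:
```python
from h import *
f=grab('top');cv2.imwrite('pics/top2.png',cv2.resize(f['pixels'][200:340,210:440],None,fx=3,fy=3))
s=telemetry.sense();print(s['ee_pos'],s['wrist_force'])
```

```text
[0.357212   0.35623039 0.24998661] [ 2.49817294 -3.91685831 -1.07339626]
```

>>> {"method": "send_rows", "body": {"series": [{"claw":0,"offset":[-2.8,-5,0],"twist":0},{"claw":0,"offset":[-5.6,-9.8,0],"twist":0},{"claw":0,"offset":[-8.4,-14.6,0],"twist":0},{"claw":0,"offset":[-11.2,-19.3,3],"twist":0},{"claw":0,"offset":[-13.4,-23.5,5],"twist":0}]}}

```text
t: 1.4
ee_pos: [0.4808, 0.1213, 0.1994]
orientation: [-0.059, -3.141, 0.0]
wrist_force: [0.7, 0.4, 0.3]
width: 0.0002
grip_force: 0.0
```

>>> {"method": "send_rows", "body": {"series": [{"claw":0,"offset":[0,0,4],"twist":0},{"claw":0,"offset":[0,0,8],"twist":0},{"claw":0,"offset":[0,0,11],"twist":0},{"claw":0,"offset":[0,0,12],"twist":0},{"claw":0,"offset":[0,0,12],"twist":0}]}}

```text
t: 2.02
ee_pos: [0.4802, 0.1231, 0.0802]
orientation: [-0.058, -3.14, 0.0]
wrist_force: [1.1, -0.7, 0.7]
width: 0.0001
grip_force: 0.0
```

Run:
```python
from h import *
s=telemetry.sense();print(s['ee_pos'],s['wrist_force'])
```

```text
[0.48020601 0.12310005 0.08021494] [ 1.07213361 -0.74369321  0.67470116]
```

>>> {"method": "send_rows", "body": {"series": [{"claw":0,"offset":[-0.2,-0.5,0.6],"twist":0},{"claw":0,"offset":[-0.2,-0.5,1.2],"twist":0},{"claw":0,"offset":[-0.2,-0.5,1.5],"twist":0},{"claw":0,"offset":[-0.2,-0.5,1.6],"twist":0},{"claw":0,"offset":[-0.2,-0.5,1.6],"twist":0}]}}

```text
t: 2.65
ee_pos: [0.4822, 0.118, 0.065]
orientation: [0.058, 3.141, -0.0]
wrist_force: [-3.0, -3.6, 16.1]
width: 0.0001
grip_force: 8.3
```

>>> {"method": "send_rows", "body": {"series": [{"claw":0,"offset":[0,0,0.1],"twist":0},{"claw":0,"offset":[0,0,0.1],"twist":0}]}}

```text
t: 2.9
ee_pos: [0.4823, 0.118, 0.0648]
orientation: [0.058, 3.14, 0.0]
wrist_force: [-8.9, -3.2, 40.5]
width: -0.0
grip_force: 20.3
```

>>> {"method": "send_rows", "body": {"series": [{"claw":0,"offset":[0,0,-3],"twist":0},{"claw":0,"offset":[0,0,-9],"twist":0},{"claw":0,"offset":[-4,0,-10],"twist":0},{"claw":0,"offset":[-10,0,-10],"twist":0},{"claw":0,"offset":[-16,0,-10],"twist":0}]}}

```text
t: 3.52
ee_pos: [0.6438, 0.1121, 0.1641]
orientation: [0.057, 3.14, 0.0]
wrist_force: [0.3, 0.8, -0.2]
width: -0.0001
grip_force: 0.0
```

Front left is firm. Next is back left.

>>> {"method": "send_rows", "body": {"series": [{"claw":0,"offset":[0.1,0,4],"twist":0},{"claw":0,"offset":[0.1,0,8],"twist":0},{"claw":0,"offset":[0.1,0,9.5],"twist":0},{"claw":0,"offset":[0.1,0,9.9],"twist":0},{"claw":0,"offset":[0.1,0,9.9],"twist":0}]}}

```text
t: 4.15
ee_pos: [0.6412, 0.1123, 0.0655]
orientation: [0.058, 3.14, 0.0]
wrist_force: [0.7, -0.5, 0.1]
width: -0.0002
grip_force: 0.0
```

>>> {"method": "send_rows", "body": {"series": [{"claw":0,"offset":[0,0,0.05],"twist":0},{"claw":0,"offset":[0,0,0.05],"twist":0}]}}

```text
t: 4.4
ee_pos: [0.6417, 0.1123, 0.065]
orientation: [0.058, 3.139, 0.0]
wrist_force: [-1.8, -0.5, 8.0]
width: -0.0002
grip_force: 4.0
```

>>> {"method": "send_rows", "body": {"series": [{"claw":0,"offset":[0,0,0.04],"twist":0},{"claw":0,"offset":[0,0,0.06],"twist":0},{"claw":0,"offset":[0,0,0.06],"twist":0}]}}

```text
t: 4.78
ee_pos: [0.6418, 0.1123, 0.065]
orientation: [0.058, 3.139, 0.0]
wrist_force: [-4.0, -0.9, 15.9]
width: -0.0002
grip_force: 8.4
```

Back left holds 16 N without moving, so it's firm. Next is back right.

>>> {"method": "send_rows", "body": {"series": [{"claw":0,"offset":[0,0,-5],"twist":0},{"claw":0,"offset":[0,0,-11],"twist":0},{"claw":0,"offset":[0,-5,-12],"twist":0},{"claw":0,"offset":[0,-10.5,-12],"twist":0},{"claw":0,"offset":[0,-16,-12],"twist":0}]}}

```text
t: 5.4
ee_pos: [0.6354, -0.0491, 0.1843]
orientation: [0.057, 3.139, -0.0]
wrist_force: [0.5, 0.8, -0.8]
width: 0.0002
grip_force: 0.0
```

>>> {"method": "send_rows", "body": {"series": [{"claw":0,"offset":[0,-6.1,0],"twist":0},{"claw":0,"offset":[0,-6.1,5],"twist":0},{"claw":0,"offset":[0,-6.1,9],"twist":0},{"claw":0,"offset":[0,-6.1,11],"twist":0},{"claw":0,"offset":[0,-6.1,11.6],"twist":0}]}}

```text
t: 6.02
ee_pos: [0.6329, -0.1085, 0.0668]
orientation: [-0.057, -3.14, -0.0]
wrist_force: [0.1, 0.2, 0.0]
width: -0.0003
grip_force: 0.0
```

>>> {"method": "send_rows", "body": {"series": [{"claw":0,"offset":[0,0,0.2],"twist":0},{"claw":0,"offset":[0,0,0.3],"twist":0},{"claw":0,"offset":[0,0,0.3],"twist":0}]}}

```text
t: 6.4
ee_pos: [0.6334, -0.1087, 0.0651]
orientation: [0.058, 3.14, -0.0]
wrist_force: [0.4, -0.7, 0.9]
width: 0.0002
grip_force: 0.0
```

>>> {"method": "send_rows", "body": {"series": [{"claw":0,"offset":[0,0,0.03],"twist":0},{"claw":0,"offset":[0,0,0.05],"twist":0},{"claw":0,"offset":[0,0,0.05],"twist":0}]}}

```text
t: 6.78
ee_pos: [0.6334, -0.1088, 0.064]
orientation: [0.058, 3.14, -0.0]
wrist_force: [2.5, 0.8, 3.2]
width: 0.0001
grip_force: 1.8
```

>>> {"method": "send_rows", "body": {"series": [{"claw":0,"offset":[0,0,0.03],"twist":0},{"claw":0,"offset":[0,0,0.03],"twist":0}]}}

```text
t: 7.02
ee_pos: [0.6332, -0.1088, 0.0635]
orientation: [0.058, 3.14, -0.0]
wrist_force: [4.3, -0.1, 4.2]
width: -0.0002
grip_force: 2.1
```

>>> {"method": "send_rows", "body": {"series": [{"claw":0,"offset":[0,0,0.1],"twist":0},{"claw":0,"offset":[0,0,0.1],"twist":0}]}}

```text
t: 7.28
ee_pos: [0.6331, -0.1088, 0.0624]
orientation: [0.058, 3.141, -0.0]
wrist_force: [4.3, -1.0, 5.0]
width: -0.0
grip_force: 2.4
```

>>> {"method": "send_rows", "body": {"series": [{"claw":0,"offset":[0,0,0.1],"twist":0},{"claw":0,"offset":[0,0,0.1],"twist":0}]}}

```text
t: 7.52
ee_pos: [0.633, -0.1088, 0.0614]
orientation: [0.058, 3.141, -0.0]
wrist_force: [2.9, -0.7, 3.8]
width: -0.0
grip_force: 2.6
```

>>> {"method": "send_rows", "body": {"series": [{"claw":0,"offset":[0,0,0.1],"twist":0},{"claw":0,"offset":[0,0,0.1],"twist":0}]}}

```text
t: 7.78
ee_pos: [0.633, -0.1088, 0.0605]
orientation: [0.058, 3.141, -0.0]
wrist_force: [2.3, -0.7, 6.7]
width: 0.0002
grip_force: 3.1
```

Back right sinks smoothly by about 4.5 mm at 4 to 7 N, so that's the rocking corner. I'll release it, move outside its tab, and take one enlarged look before pushing.

>>> {"method": "send_rows", "body": {"series": [{"claw":0,"offset":[0,0,-0.8],"twist":0},{"claw":0,"offset":[0,0,-5.5],"twist":0},{"claw":0,"offset":[0,-5,-5.5],"twist":0},{"claw":0,"offset":[0,-10,-5.5],"twist":0},{"claw":0,"offset":[0,-13.4,-5.5],"twist":0}]}}

```text
t: 8.4
ee_pos: [0.627, -0.2443, 0.1155]
orientation: [-0.059, -3.14, -0.0]
wrist_force: [1.2, 0.4, -0.1]
width: 0.0003
grip_force: 0.0
```

Run:
```python
from h import *
f=grab('scene');a=cv2.resize(f['pixels'][160:330,170:350],None,fx=3,fy=3,interpolation=2)
f=grab('wrist');b=cv2.resize(f['pixels'],None,fx=.4,fy=.4)
c=np.zeros((510,800,3),np.uint8);c[:,:540]=a;c[:192,540:796]=b
cv2.imwrite('pics/m1.png',c[:, :800]);s=telemetry.sense();print(s['ee_pos'],s['wrist_force'])
```

```text
[ 0.62707778 -0.24577554  0.11542259] [-0.6657157   0.91489625 -0.85129149]
```

View pics/m1.png

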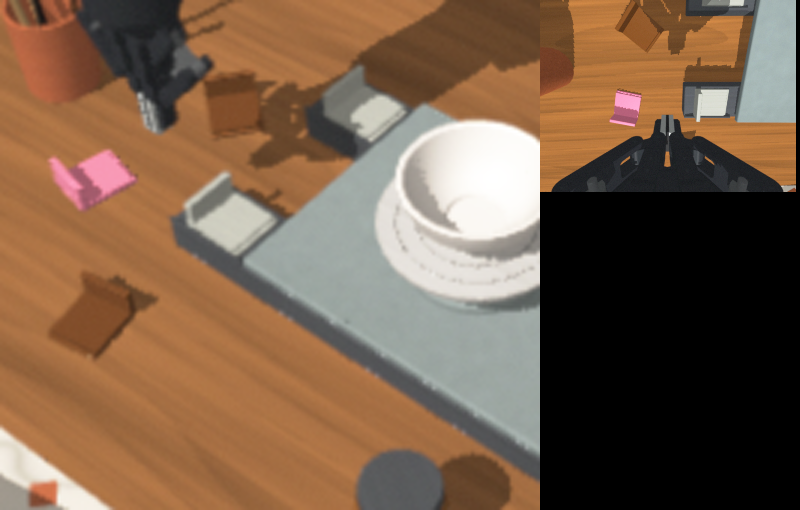

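The grey shim at crop pixel (230,215), on the far-right rail beside the plate, is the one to push. The pink (95,180) and brown (95,310; 232,105) ones lie loose on the bench. The fingertips are outside its tab, so I'll go down and push.

>>> {"method": "send_rows", "body": {"series": [{"claw":0,"offset":[-0.3,0,3],"twist":0},{"claw":0,"offset":[-0.3,0,5],"twist":0},{"claw":0,"offset":[-0.3,0,5.6],"twist":0},{"claw":0,"offset":[-0.3,0.5,5.6],"twist":0},{"claw":0,"offset":[-0.3,1,5.6],"twist":0}]}}

```text
t: 9.12
ee_pos: [0.6318, -0.2323, 0.0602]
orientation: [0.057, 3.14, -0.0]
wrist_force: [-0.8, 0.3, -0.0]
width: -0.0001
grip_force: 0.0
```

>>> {"method": "send_rows", "body": {"series": [{"claw":0,"offset":[0,0.5,0],"twist":0},{"claw":0,"offset":[0,1,0],"twist":0},{"claw":0,"offset":[0,1.5,0],"twist":0},{"claw":0,"offset":[0,1.8,0],"twist":0},{"claw":0,"offset":[0,2,0],"twist":0}]}}

```text
t: 9.75
ee_pos: [0.6322, -0.2126, 0.0595]
orientation: [0.058, 3.141, -0.0]
wrist_force: [0.6, -1.2, 0.7]
width: -0.0002
grip_force: 0.5
```

Run:
```python
from h import *
f=grab('scene');a=cv2.resize(f['pixels'][170:290,180:320],None,fx=4,fy=4,interpolation=2)
cv2.imwrite('pics/m2.png',a);s=telemetry.sense();print(s['ee_pos'],s['wrist_force'])
```

```text
[ 0.63212725 -0.21251186  0.05942953] [ 0.55598823  0.14296884 -0.64423999]
```

View pics/m2.png

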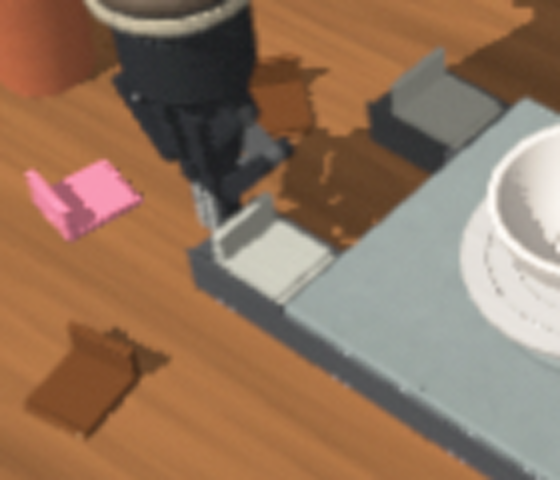

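The finger is behind the tab at crop pixel (215,215) and the shim is starting to move. I'll keep pushing.

>>> {"method": "send_rows", "body": {"series": [{"claw":0,"offset":[0,0.5,0],"twist":0},{"claw":0,"offset":[0,1,0],"twist":0},{"claw":0,"offset":[0,1.5,0],"twist":0},{"claw":0,"offset":[0,2,0],"twist":0},{"claw":0,"offset":[0,2.5,0],"twist":0}]}}

```text
t: 10.42
ee_pos: [0.633, -0.1873, 0.0593]
orientation: [-0.058, -3.141, -0.0]
wrist_force: [0.4, -1.4, 0.4]
width: 0.0001
grip_force: 0.4
```

>>> {"method": "send_rows", "body": {"series": [{"claw":0,"offset":[0,0.5,0],"twist":0},{"claw":0,"offset":[0,1,0],"twist":0},{"claw":0,"offset":[0,1.5,0],"twist":0},{"claw":0,"offset":[0,2,0],"twist":0},{"claw":0,"offset":[0,2,0],"twist":0}]}}

```text
t: 11.05
ee_pos: [0.6337, -0.1673, 0.0594]
orientation: [-0.057, -3.141, -0.0]
wrist_force: [-0.3, -0.8, -0.1]
width: -0.0004
grip_force: 0.0
```

Run:
```python
from h import *
f=grab('scene');a=cv2.resize(f['pixels'][170:290,180:320],None,fx=4,fy=4,interpolation=2)
cv2.imwrite('pics/m3.png',a);s=telemetry.sense();print(s['ee_pos'],s['wrist_force'])
```

```text
[ 0.63373128 -0.1675713   0.05939113] [ 0.42473265 -1.45229322 -0.42662545]
```

View pics/m3.png

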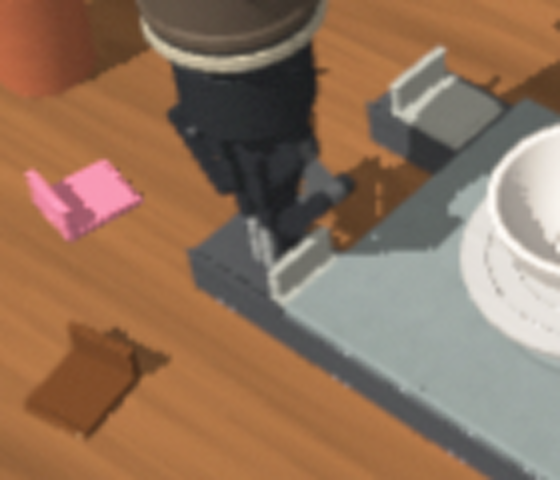

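The tab at crop pixel (300,265) is almost at the plate's edge. I'll finish in small steps and watch the force.

>>> {"method": "send_rows", "body": {"series": [{"claw":0,"offset":[0,0.2,0],"twist":0},{"claw":0,"offset":[0,0.3,0],"twist":0},{"claw":0,"offset":[0,0.3,0],"twist":0}]}}

```text
t: 11.48
ee_pos: [0.6338, -0.1648, 0.0594]
orientation: [-0.058, -3.141, -0.0]
wrist_force: [0.2, -0.0, 0.6]
width: 0.0003
grip_force: 0.0
```

>>> {"method": "send_rows", "body": {"series": [{"claw":0,"offset":[0,0.1,0],"twist":0},{"claw":0,"offset":[0,0.15,0],"twist":0},{"claw":0,"offset":[0,0.15,0],"twist":0}]}}

```text
t: 11.85
ee_pos: [0.6339, -0.1632, 0.0594]
orientation: [0.058, 3.141, 0.0]
wrist_force: [0.3, 0.2, -0.3]
width: -0.0002
grip_force: 0.0
```

>>> {"method": "send_rows", "body": {"series": [{"claw":0,"offset":[0,0.1,0],"twist":0},{"claw":0,"offset":[0,0.2,0],"twist":0},{"claw":0,"offset":[0,0.2,0],"twist":0}]}}

```text
t: 12.22
ee_pos: [0.634, -0.1612, 0.0594]
orientation: [-0.058, -3.141, -0.0]
wrist_force: [-0.5, -0.3, -0.6]
width: -0.0001
grip_force: 0.0
```

>>> {"method": "send_rows", "body": {"series": [{"claw":0,"offset":[0,0.1,0],"twist":0},{"claw":0,"offset":[0,0.15,0],"twist":0},{"claw":0,"offset":[0,0.15,0],"twist":0}]}}

```text
t: 12.6
ee_pos: [0.634, -0.1597, 0.0594]
orientation: [-0.058, -3.141, -0.0]
wrist_force: [0.0, -0.1, 0.3]
width: 0.0
grip_force: 0.0
```

>>> {"method": "send_rows", "body": {"series": [{"claw":0,"offset":[0,0.1,0],"twist":0},{"claw":0,"offset":[0,0.15,0],"twist":0},{"claw":0,"offset":[0,0.15,0],"twist":0}]}}

```text
t: 12.98
ee_pos: [0.6341, -0.1582, 0.0594]
orientation: [0.058, 3.141, 0.0]
wrist_force: [0.2, -0.1, -0.6]
width: -0.0003
grip_force: 0.0
```

Run:
```python
from h import *
f=grab('scene');a=cv2.resize(f['pixels'][200:270,215:305],None,fx=6,fy=6,interpolation=2)
cv2.imwrite('pics/m4.png',a);s=telemetry.sense();print(s['ee_pos'],s['wrist_force'])
```

```text
[ 0.63409097 -0.15822657  0.0594102 ] [-0.16511572 -0.95146505  0.39470418]
```

View pics/m4.png

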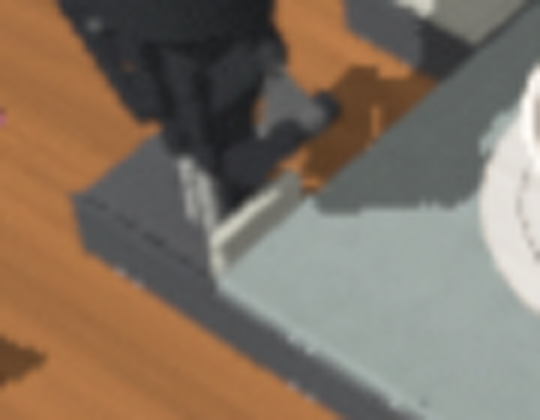

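The tab at crop pixel (255,220) looks to be at the plate's edge. I'll creep in until the finger meets real resistance.

>>> {"method": "send_rows", "body": {"series": [{"claw":0,"offset":[0,0.1,0],"twist":0},{"claw":0,"offset":[0,0.1,0],"twist":0}]}}

```text
t: 13.28
ee_pos: [0.6341, -0.1572, 0.0594]
orientation: [0.058, 3.141, 0.0]
wrist_force: [0.6, -0.6, -0.7]
width: 0.0002
grip_force: 0.0
```

>>> {"method": "send_rows", "body": {"series": [{"claw":0,"offset":[0,0.1,0],"twist":0},{"claw":0,"offset":[0,0.1,0],"twist":0}]}}

```text
t: 13.52
ee_pos: [0.6342, -0.1562, 0.0594]
orientation: [0.058, 3.141, 0.0]
wrist_force: [-0.1, 0.1, -0.1]
width: -0.0002
grip_force: 0.0
```

>>> {"method": "send_rows", "body": {"series": [{"claw":0,"offset":[0,0.1,0],"twist":0},{"claw":0,"offset":[0,0.1,0],"twist":0}]}}

```text
t: 13.78
ee_pos: [0.6342, -0.1552, 0.0594]
orientation: [0.058, 3.141, -0.0]
wrist_force: [-0.3, -1.1, -0.2]
width: 0.0001
grip_force: 0.0
```

>>> {"method": "send_rows", "body": {"series": [{"claw":0,"offset":[0,0.1,0],"twist":0},{"claw":0,"offset":[0,0.1,0],"twist":0}]}}

```text
t: 14.02
ee_pos: [0.6342, -0.1547, 0.0594]
orientation: [0.058, 3.141, -0.001]
wrist_force: [-0.8, -5.6, -0.9]
width: -0.0001
grip_force: 2.4
```

It stops solidly at 5.6 N after about 58 mm of travel, so the tab is seated. I'll back off and press the corner again.

>>> {"method": "send_rows", "body": {"series": [{"claw":0,"offset":[0,-0.6,0],"twist":0},{"claw":0,"offset":[0,-0.6,-3],"twist":0},{"claw":0,"offset":[0,0,-4.5],"twist":0},{"claw":0,"offset":[0,4.6,-4.5],"twist":0},{"claw":0,"offset":[0,4.6,-4.5],"twist":0}]}}

```text
t: 14.65
ee_pos: [0.6358, -0.1057, 0.1046]
orientation: [-0.054, -3.141, -0.001]
wrist_force: [-0.5, -0.2, -1.2]
width: -0.0002
grip_force: 0.0
```

Run:
```python
from h import *
f=grab('scene');a=cv2.resize(f['pixels'][170:340,170:420],None,fx=3.2,fy=3.2,interpolation=2)
cv2.imwrite('pics/m5.png',a);s=telemetry.sense();print(s['ee_pos'],s['wrist_force'])
```

```text
[ 0.63593932 -0.10693381  0.10453478] [-0.38605525 -0.77181785 -0.51225919]
```

View pics/m5.png

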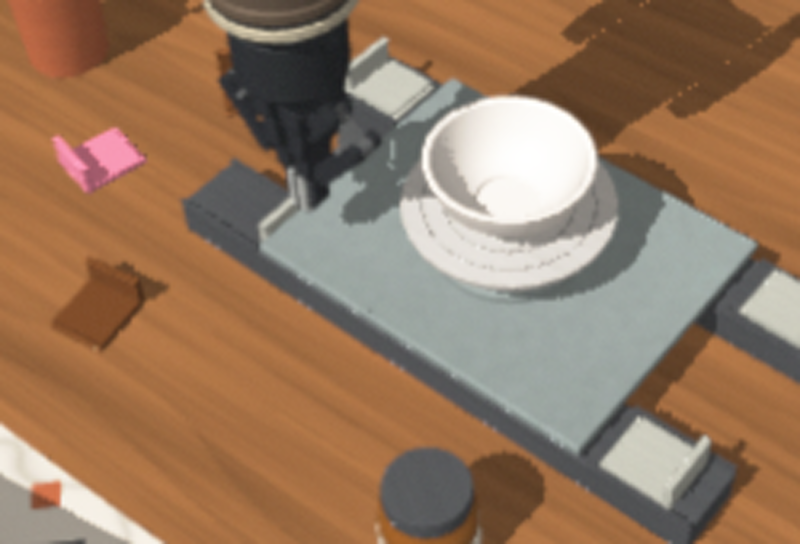

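The tab at crop pixel (280,215) lies flush against the plate's edge, and the other shims and the bowl haven't moved. Now the final press.

>>> {"method": "send_rows", "body": {"series": [{"claw":0,"offset":[0.1,-0.1,2],"twist":0},{"claw":0,"offset":[0.1,-0.1,3.3],"twist":0},{"claw":0,"offset":[0.1,-0.1,3.8],"twist":0},{"claw":0,"offset":[0.1,-0.1,3.9],"twist":0},{"claw":0,"offset":[0.1,-0.1,3.9],"twist":0}]}}

```text
t: 15.32
ee_pos: [0.6351, -0.1095, 0.0657]
orientation: [0.058, 3.141, -0.0]
wrist_force: [-0.6, 0.7, 0.7]
width: 0.0003
grip_force: 0.0
```

>>> {"method": "send_rows", "body": {"series": [{"claw":0,"offset":[0,0,0.05],"twist":0},{"claw":0,"offset":[0,0,0.1],"twist":0},{"claw":0,"offset":[0,0,0.1],"twist":0}]}}

```text
t: 15.7
ee_pos: [0.6351, -0.1093, 0.0647]
orientation: [0.058, 3.14, -0.0]
wrist_force: [0.7, -0.3, 2.5]
width: -0.0001
grip_force: 1.2
```

>>> {"method": "send_rows", "body": {"series": [{"claw":0,"offset":[0,0,0.05],"twist":0},{"claw":0,"offset":[0,0,0.1],"twist":0},{"claw":0,"offset":[0,0,0.1],"twist":0}]}}

```text
t: 16.08
ee_pos: [0.6352, -0.1093, 0.0645]
orientation: [0.058, 3.14, -0.0]
wrist_force: [-4.4, -0.1, 18.2]
width: -0.0002
grip_force: 8.9
```

>>> {"method": "send_rows", "body": {"series": [{"claw":0,"offset":[0,0,0.03],"twist":0},{"claw":0,"offset":[0,0,0.03],"twist":0},{"claw":0,"offset":[0,0,0.03],"twist":0},{"claw":0,"offset":[0,0,0.03],"twist":0}]}}

```text
t: 16.58
ee_pos: [0.6352, -0.1094, 0.0645]
orientation: [0.058, 3.14, -0.0]
wrist_force: [-5.7, 1.1, 21.6]
width: 0.0004
grip_force: 11.1
```

>>> {"method": "send_rows", "body": {"series": [{"claw":0,"offset":[0,0,0],"twist":0},{"claw":0,"offset":[0,0,0],"twist":0},{"claw":0,"offset":[0,0,0],"twist":0},{"claw":0,"offset":[0,0,0],"twist":0},{"claw":0,"offset":[0,0,0],"twist":0}]}}

```text
t: 17.2
ee_pos: [0.6352, -0.1093, 0.0645]
orientation: [0.058, 3.14, -0.0]
wrist_force: [-6.8, 1.5, 21.6]
width: 0.0003
grip_force: 11.1
```

Run:
```python
from h import *
s=telemetry.sense();print(s['ee_pos'],s['wrist_force']);print(env.hand_in())
```

```text
[ 0.63519642 -0.10934073  0.06453045] [-6.77526749  1.45730635 21.55706962]
the job is handed in; nothing more can be done
None
```

The far right corner was the one that rocked; I pushed its shim in until the tab met the plate's edge, and handed the job in at about 17 s with the arm still pressing that corner at about 22 N without it sinking (near right was not tested, since the rocking corner turned up third).

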